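# A full mug of hot water: mug under the spout, portion dial to the fifth click

### The arm

A 7-joint arm with a two-finger parallel gripper is mounted at the origin on the work surface. World frame = base frame: x ahead of the robot, y to its left, z up, the work surface at z = 0. Lengths are in m, angles in rad, forces in N, time in s.
With the tool pointing down it reaches from about 0.425 to 0.875 m from the base axis. Payload 4.7 kg.
Tool frame: the origin (TCP) lies midway between the tips of the shut fingers; the grasp point (between the pads) lies 19 mm behind it (manip.grip_depth is the distance from the TCP to the grasp point, in m); z points along the fingers, y is the direction in which the jaws open and shut (so a half turn about z gives the same grasp; the last joint's range is limited). The gripper opens to 85 mm and grips with 20 to 120 N. Pads are 22 mm wide; open, the fingers measure 114 mm over their backs; the gripper's body (76 mm by 85 mm) begins 54 mm behind the grasp point. The pads swing forward as they close: fully open they stand 13 mm farther back than shut.
Start: joints at [0.014, 0.321, -0.07, 1.45, 0.023, 1.371, -0.057], TCP at [0.65, -0, 0.231] pointing down, gripper open.
Joint ranges: [-2.86, 2.86], [-0.3, 2.09], [-1.38, 1.24], [0.06, 2.45], [-1.56, 4.7], [0.09, 2.05], [-2.69, 2.69]. Speed limits (rad/s): [2.57, 2.57, 3.14, 3.14, 3.14, 3.14, 3.14].

### API

Orientations are given as a unit quaternion [w, x, y, z].
In Python, from bench import monitor, eyes, sign_off, outline_of, manip gives the robot as it stands. The module is installed in compiled form; this text tells all that it offers.
- The arm moves only by the shell command python3 -m pendant 'ROWS' [OPENING]. ROWS is JSON, a list of rows, each an object with "linear": the shift along the world's x, y, z in m, a list of three; "yaw": the turn about the world's z in degrees. A call has 1 to 5 rows; each row is the pose to reach, as a shift and turn from the pose commanded when the call began; what a row does not reach only later rows make up. A row lasts 1/10 s, in which the tool goes at most 50 mm and 8.59 degrees, less where a joint would pass 70% of its speed; a pose out of reach is approached as far as the arm can. A call with a gripper value outside its range is refused whole. OPENING is the closure, from 0 (fully open) to 1 (shut), set as the call begins (- or left out, the last holds). The fingers move at their own pace and stop on an object; the grip force is fixed at half the most. Time passes only in rows, so rows that repeat a pose let the fingers close. It gives the time, the measured TCP pose, the force and the opening at its end, in the units of the state.
- monitor.get_obs(): the state, without advancing time (a new reading comes with each control period).
- eyes.read_camera(name): name is "scene" or "side" or "wrist"; returns the picture (400x640x3 uint8, red, green, blue); there is no depth.
- eyes.calibration(name): a dict with "K" (3x3 intrinsics, pixels), "rvec" (rotation vector, rad) and "tvec" (3), from world to camera coordinates, as OpenCV has them; the wrist camera has in their place "mount" (4x4, takes a point from camera to tool coordinates, whose origin is the TCP and whose axes are the flange's). Camera axes: x right, y down, z forward; pixel columns grow to the right and rows downward; lengths in m; the calibration is good to about 2 mm. A picture is of the moment at which its call begins: read the wrist's pose just before it. calibration takes no time and is no camera call.
- sign_off(): hands the job in, once; it reports no verdict.
Trained networks look in the newest picture that a camera, given by its name, has taken for a name from the list of things; names that differ only in an ending like _2 or _b are one class to them, and where a whole thing is asked for, a point or a joint stands for the part that bears it (a point fixed in the world has none). Each returns a list of dicts, best first, with "p" (0 to 1); they miss things now and then, are a little off and sometimes report something else, mostly with a low value. They report only what shows in the picture. A call takes as long as a camera call. They do not tell look-alikes from the thing itself.
- outline_of(target, camera): "mask" (400x640 bool, what is visible of it) and "centre" ([column, row] in pixels, amid what is visible of it).
The state is a dict: "t": time; "qpos": joint angles; "joint_vel": joint speeds; "tau": joint torques, N m; "tool_pos": TCP position; "orientation": TCP orientation; "contact_force": force on the tool from outside, world axes, zero at the start; "moment": the same for the moment, N m; "finger_gap": finger opening in m.
Only numpy, scipy, OpenCV 4.12 (cv2) and the standard library are available. Lean on these libraries where they do the work, as an engineer would, in place of code of your own. Each camera call takes 0.05 s, during which the arm holds its last target. There are 200 camera calls.

### The job

Get the hot-water dispenser ready for a full mug: take the mug out of the basket and stand it upright on the drip tray, centred under the spout, with its handle towards the dispenser's front, and turn the portion dial on top to the fifth click from off. Don't tip the mug over, and leave the tumbler, canister, pepper mill and bottle where they are.

Things in the scene. Friction and masses are not known exactly. Their poses are not given: they have to be found in the camera images.
- dispenser: fixed white hot-water dispenser, 260 deep, 150 wide, 260 high. Origin: on the counter, under the middle of its front edge; x from front to back (its front faces -x, about towards the robot), y to its left, z up. Drip tray: x 0 to 130, y -70 to 70, flat grille on top at z 20. Column: x above 130. Head overhanging the tray: x 30 to 260, y -75 to 75, z 185 to its flat top at 260 (all mm)
- spout (a point): mouth of the steel spout below the head, at x = 75, y = 0, z = 165 mm of the dispenser; radius 7 mm at its mouth, 13 mm at the head. Same axes as the dispenser
- dial (a joint): portion dial on the head's top: rad, growing clockwise from above. 8 positions 30 degrees apart: 0 off (pointer to the dispenser's +y), 0.524 1st, 1.571 3rd (pointer to +x), 2.618 5th, 3.665 7th, the last; stops at both ends. Marks on the head 34 mm round the axis: a bar at off, dots growing larger. Springs into the nearest click; 0.06 N m to leave one. Starts anywhere from off to the 3rd
- dial_grip (a point): on the dial's vertical axis, 27.5 mm above the head's top, 88 mm behind the dispenser's origin. Black dial: round skirt, 52 mm diameter, to 10.5 mm above the head; on it a wing grip 13 thick, 44 long, up to 38.5 mm above the head, along the pointer's line. White line on the wing and a nose at the pointer end. Axes turn with the dial, parallel to the dispenser's at dial 0; own y is the pointer
- mug: white ceramic mug, 65 outside diameter x 92 high, wall 3.5, straight sides, one handle, about 0.24 kg; standing upright in the basket. Origin: centre of its underside; z up; the handle points to its -x
- mug_handle (a point): middle of the mug handle's upright bar, 57 mm from the mug's axis on its -x side and 47 mm above its underside. The bar is 12 mm wide (across, along the mug's y), 10 mm thick (radially, so it ends 62 mm from the axis) and 54 mm tall, flat-sided, with a 20 mm gap between it and the mug
- basket: open drying basket, white plastic, fixed, outside 170 (its x) x 290 (its y) x 85 high, walls 4, floor 4 mm above the counter. Origin: centre of its underside; z up
- tumbler: glass tumbler, 60 diameter at the rim x 75 high, standing in the other half of the basket; origin at the centre of its underside; leave alone
- canister: steel tea canister with a wooden lid, 65 diameter x 100 high, standing beside the dispenser or behind the basket; origin at the centre of its underside; leave alone
- mill: dark wooden pepper mill, 54 diameter x 137 high, standing beside the dispenser or behind the basket; origin at the centre of its underside; leave alone
- bottle: amber glass sauce bottle, 66 diameter x 215 high, standing at the back between dispenser and basket; origin at the centre of its underside; leave alone
Not all that is in view belongs to the job. Leave any green or turquoise look-alike of the mug alone.

How it is judged:
At the end, for the whole second after the job is handed in: The mug stands upright (0.08 rad), still and let go on the grille (4 mm), its axis within 15 mm of the spout's; its handle's middle is over 30 mm in front of the spout and under 30 mm to either side of it; the dial rests at the fifth click from off (2.618 rad, within 0.12) (horizontal distance between mug and spout below 0.015 m and z of mug in the frame of dispenser between 0.016 and 0.024 m and angle between mug's own z axis and vertical below 0.08 rad and x of mug_handle in the frame of spout below -0.03 m and y of mug_handle in the frame of spout between -0.03 and 0.03 m and linear speed of mug below 0.02 m/s and value of joint dial between 2.49799 and 2.73799 rad); the robot touches nothing.
It fails at once if the tumbler is pushed more than 30 mm or knocked over (distance of tumbler from where it was at the start of the episode above 0.03 m or angle between tumbler's own z axis and vertical above 0.5 rad).
It fails at once if the canister is pushed more than 30 mm or knocked over (distance of canister from where it was at the start of the episode above 0.03 m or angle between canister's own z axis and vertical above 0.5 rad).
It fails at once if the mill is pushed more than 30 mm or knocked over (distance of mill from where it was at the start of the episode above 0.03 m or angle between mill's own z axis and vertical above 0.5 rad).
It fails at once if the bottle is pushed more than 30 mm or knocked over (distance of bottle from where it was at the start of the episode above 0.03 m or angle between bottle's own z axis and vertical above 0.5 rad).
It fails at once if the mug is tipped over (more than 50 degrees) (angle between mug's own z axis and vertical above 0.87 rad).
It also fails if it takes over 72 s, if anything falls off the work surface, if the arm or the gripper's body presses on something with over 40 N, if the wrist force passes 120 N, or if a joint passes its speed limit or range.

## Working session

There is one attempt and no reset: what is moved stays moved. The work goes in short steps, Python scripts to look and compute and a shell command to move; the robot and the scene stay as the last step left them, time stands still between calls to the robot, and variables do not carry over. Pictures are saved under pics/ and viewed, about 8 in all and at most 12, crops included, and the job is handed in when it is done.

```bash
mkdir -p pics
cat > h.py <<'E'
import numpy as np, cv2
from bench import monitor, eyes, sign_off, outline_of, manip
def cam(name):
    c=eyes.calibration(name); K=np.array(c["K"],float)
    if "rvec" in c:
        R=cv2.Rodrigues(np.array(c["rvec"],float))[0]; t=np.array(c["tvec"],float).ravel()
    else:
        o=monitor.get_obs(); w,x,y,z=o["orientation"]
        from scipy.spatial.transform import Rotation as Q
        T=np.eye(4); T[:3,:3]=Q.from_quat([x,y,z,w]).as_matrix(); T[:3,3]=o["tool_pos"]
        M=np.linalg.inv(T@np.array(c["mount"])); R=M[:3,:3]; t=M[:3,3]
    return K,R,t
def onz(px,z,c):
    K,R,t=c; d=R.T@np.linalg.inv(K)@np.array([px[0],px[1],1.]); o=-R.T@t
    return o+d*(z-o[2])/d[2]
def proj(P,c):
    K,R,t=c; q=(np.atleast_2d(P)@R.T+t)@K.T; return q[:,:2]/q[:,2:]
def save(im,n): cv2.imwrite(f"pics/{n}.png",cv2.cvtColor(im,cv2.COLOR_RGB2BGR))
E
python3 - <<'E'
from h import *
print(monitor.get_obs()); 
for n in("scene","side","wrist"):
    im=eyes.read_camera(n); save(im,n+"0"); 
    K,R,t=cam(n); print(n,K[0,0],-R.T@t,R[2])
    for g in ("dispenser","dial","mug","mug_handle","basket","tumbler","canister","mill","bottle"):
        for d in outline_of(g,n)[:2]:
            m=d["mask"];ys,xs=np.where(m)
            if len(xs):print(n,g,round(d["p"],2),np.round(d["centre"]),xs.min(),xs.max(),ys.min(),ys.max())
E
python3 -c "
import cv2,numpy as np
a=[cv2.imread(f'pics/{n}0.png') for n in('scene','side')]
cv2.imwrite('pics/both.png',np.vstack([a[0],a[1]])[:, :][:800])"
```

```text
{'t': 0.0, 'qpos': array([ 0.01411099,  0.32180263, -0.07009573,  1.45170334,  0.02259008,
        1.37080672, -0.05690984]), 'joint_vel': array([-0.00126344, -0.00222726, -0.00153556, -0.00163037, -0.00140197,
       -0.00029614,  0.00113552]), 'tau': array([-1.25131752e-03, -4.93579853e+01, -3.82724963e-01, -3.14334905e+01,
        1.30020955e-02,  1.12603378e-02,  4.26072404e-06]), 'tool_pos': array([ 6.49445325e-01, -4.66658143e-05,  2.30222593e-01]), 'orientation': array([-6.51688221e-04,  7.07099799e-01,  7.07113103e-01, -7.13693533e-04]), 'contact_force': array([-0.42413026, -0.00975318, -0.38356978]), 'moment': array([ 0.00139561, -0.03966086,  0.0133915 ]), 'finger_gap': 0.08550650741267482}
scene 369.97609353977026 [ 1.24909167 -0.29259443  0.92838893] [-0.59830687  0.3734344  -0.70892569]
scene dispenser 0.66 [198. 305.] 147 255 229 381
scene dial 0.61 [182. 248.] 170 194 240 263
scene mug 0.75 [373. 192.] 362 382 176 208
scene mug 0.75 [419. 220.] 410 434 205 238
scene mug_handle 0.93 [427. 182.] 409 439 168 199
scene mug_handle 0.83 [422. 219.] 409 434 205 238
scene bask
[... 530 characters left out ...]
67 287 154 175
side mug_handle 0.81 [277. 201.] 260 287 182 213
side basket 0.74 [284. 230.] 249 317 172 252
side tumbler 0.72 [286. 216.] 277 294 207 227
side canister 0.97 [328. 205.] 322 341 189 222
side bottle 0.57 [374. 225.] 358 383 189 252
wrist 323.9549968979273 [0.6494916  0.08396798 0.37359082] [-0.00101582 -0.32357222 -0.94620293]
wrist dispenser 0.61 [324. 355.] 262 431 327 393
wrist mug 0.21 [204.  34.] 75 308 0 86
wrist mug_handle 0.26 [479. 188.] 400 579 125 247
wrist basket 0.77 [202.  31.] 75 309 0 86
wrist tumbler 0.47 [234.   3.] 217 250 0 7
wrist canister 0.54 [234.   2.] 218 249 0 7
wrist mill 0.57 [382. 333.] 352 409 281 384
wrist bottle 0.57 [479. 188.] 399 579 124 247
```

View pics/scene0.png

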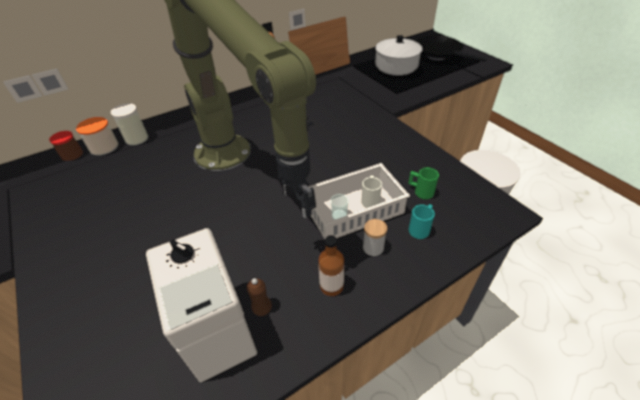

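View pics/side0.png

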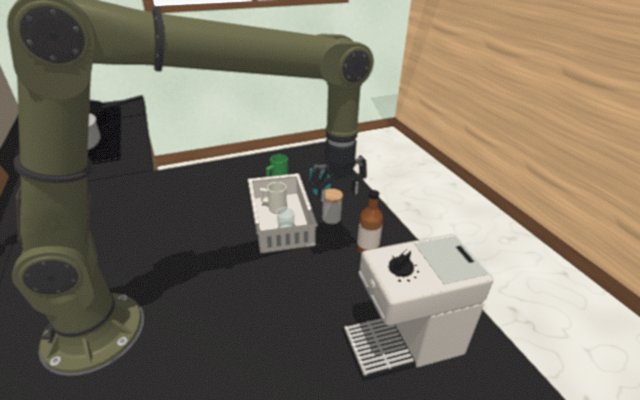

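The scene view shows the white mug in the basket at about (373,190), the tumbler at (339,207), the dispenser at (198,305) and the dial at (182,250). In the side view the mug is at about (277,197), its handle to the left, and the dispenser is at (419,304). The green and turquoise mugs stand outside the basket. Next I'll fit poses to the silhouettes.

```bash
cat > fit.py <<'E'
from h import *
from scipy.optimize import minimize
def box(a,b,c,d,e,f): return np.array([[x,y,z] for x in(a,b) for y in(c,d) for z in(e,f)])/1000
def cyl(r,h,z0=0): 
    a=np.linspace(0,2*np.pi,24,endpoint=False); return np.array([[r*np.cos(t),r*np.sin(t),z] for t in a for z in(z0,h)])/1000
PARTS={"dispenser":[box(0,130,-70,70,0,20),box(130,260,-75,75,0,260),box(30,260,-75,75,185,260)],
"basket":[box(-85,85,-145,145,0,85)],"canister":[cyl(32.5,100)],"bottle":[cyl(33,130),cyl(14,215,130)],"mill":[cyl(27,137)],"tumbler":[cyl(30,75)]}
def pose(P,p,z=0):
    c,s=np.cos(p[2]),np.sin(p[2]); return P@np.array([[c,-s,0],[s,c,0],[0,0,1]]).T+[p[0],p[1],z]
def render(parts,p,c,z=0,S=4):
    m=np.zeros((400*S,640*S),np.uint8)
    for P in parts:
        cv2.fillConvexPoly(m,cv2.convexHull((proj(pose(P,p,z),c)*S+S/2).astype(np.int32)),1)
    return cv2.resize(m.astype(np.float32),(640,400),interpolation=cv2.INTER_AREA)
def fit(parts,obs,p0,z=0,yaw=True):
    def f(q):
        p=list(q)+([] if yaw else [0]); s=0
        for m,c in obs:
            r=render(parts,p,c,z); s+=1-np.minimum(r,m).sum()/np.maximum(r,m).sum()
        return s/len(obs)
    best=None
    for dy in ([-.4,0,.4] if yaw else [0]):
        x0=np.array(list(p0)+([p0_yaw+dy] if yaw else []))
        n=len(x0); sim=np.vstack([x0]+[x0+np.eye(n)[i]*([.03,.03,.15][i]) for i in range(n)])
        r=minimize(f,x0,method="Nelder-Mead",options=dict(initial_simplex=sim,xatol=2e-4,fatol=1e-4))
        if best is None or r.fun<best.fun: best=r
    return best
p0_yaw=0.
E
python3 - <<'E'
from fit import *
C={n:cam(n) for n in("scene","side")}
im={n:eyes.read_camera(n) for n in C}
H={"dispenser":.15,"basket":.04,"canister":.05,"bottle":.09,"mill":.07,"tumbler":.04}
for g in PARTS:
    obs=[]
    for n in C:
        d=outline_of(g,n)
        if d and d[0]["p"]>.5: obs.append((d[0]["mask"].astype(np.float32),C[n])); 
        if d: c0=onz(d[0]["centre"],H[g],C[n]); print(g,n,c0.round(3))
    p0=onz(np.array(np.where(obs[0][0])).mean(1)[::-1],H[g],obs[0][1])[:2]
    if g=="dispenser": p0=p0-[.13,0]
    r=fit(PARTS[g],obs,p0,z=.004 if g=="tumbler" else 0,yaw=g in("dispenser","basket")); print(g,r.x.round(4),round(r.fun,3))
for px,n in (((373,184),"scene"),((277,187),"side")): print("mugrim",onz(px,.096,C[n]))
a=cv2.resize(im["scene"][155:245,300:440],None,fx=5,fy=5,interpolation=cv2.INTER_CUBIC)
b=cv2.resize(im["side"][165:265,240:350],None,fx=5,fy=5,interpolation=cv2.INTER_CUBIC)
save(a,"basket_scene");
w=np.zeros((600,800,3),np.uint8)
def put(i,x,y,W,H): w[y:y+H,x:x+W]=cv2.resize(i,(W,H),interpolation=cv2.INTER_CUBIC)
put(im["scene"][160:240,305:412],0,0,400,300);put(im["side"][170:258,245:345],400,0,400,300)
put(im["scene"][225:285,145:225],0,300,400,300);put(im["side"][235:310,345:445],400,300,400,300);save(w,"crops")
E
```

```text
dispenser scene [ 0.723 -0.312  0.15 ]
dispenser side [ 0.704 -0.317  0.15 ]
dispenser [ 0.5624 -0.2895 -0.0948] 0.049
basket scene [0.559 0.249 0.04 ]
basket side [0.567 0.161 0.04 ]
basket [ 0.5649  0.2552 -0.1566] 0.277
canister scene [0.723 0.204 0.05 ]
canister side [0.724 0.213 0.05 ]
canister [0.7277 0.2047] 0.102
bottle scene [0.778 0.01  0.09 ]
bottle side [0.782 0.019 0.09 ]
bottle [0.7702 0.0202] 0.1
mill scene [ 0.731 -0.179  0.07 ]
mill [ 0.723  -0.1786] 0.337
tumbler scene [0.561 0.197 0.04 ]
tumbler side [0.571 0.222 0.04 ]
tumbler [0.5622 0.1923] 0.294
mugrim [0.57672439 0.31514469 0.096     ]
mugrim [0.57197407 0.31141296 0.096     ]
```

View pics/crops.png

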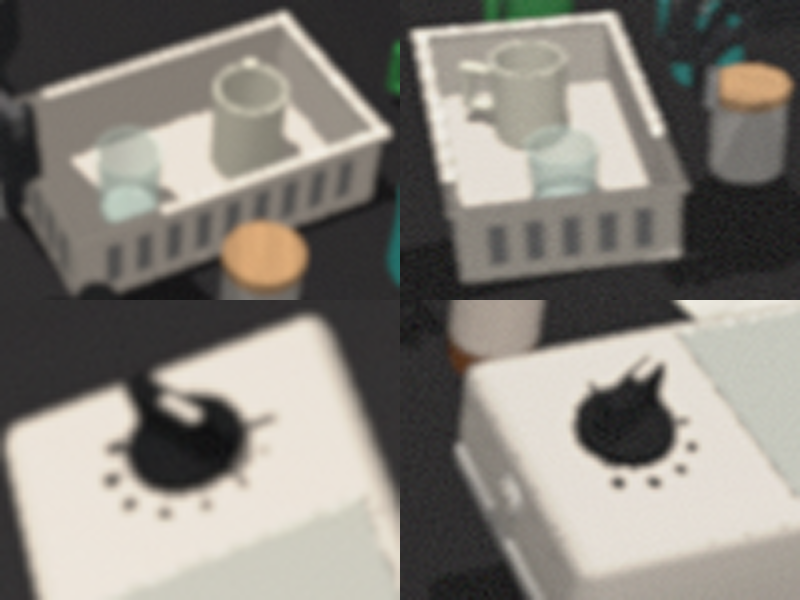

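The crops show the mug handle pointing roughly to −x, towards the robot. The dial's off bar is on +y with dots running clockwise, but its pointer is unclear. The first move turns the tool about 90° and goes over the mug for a wrist view.

```bash
python3 -m pendant '[{"linear":[-0.02,0.04,0.01],"yaw":8},{"linear":[-0.03,0.08,0.02],"yaw":16},{"linear":[-0.05,0.12,0.03],"yaw":24},{"linear":[-0.06,0.15,0.04],"yaw":32},{"linear":[-0.07,0.18,0.05],"yaw":40}]' 0
python3 -m pendant '[{"linear":[-0.02,0.03,0],"yaw":8},{"linear":[-0.03,0.06,0],"yaw":16},{"linear":[-0.05,0.09,0],"yaw":24},{"linear":[-0.06,0.12,0],"yaw":32},{"linear":[-0.07,0.13,0],"yaw":40}]'
python3 -m pendant '[{"linear":[0,0,0],"yaw":8},{"linear":[0,0,0],"yaw":10},{"linear":[0,0,0],"yaw":10},{"linear":[0,0,0],"yaw":10}]'
python3 - <<'E'
from h import *
c=cam("wrist"); im=eyes.read_camera("wrist"); save(im,"w1"); np.savez("w1",K=c[0],R=c[1],t=c[2])
print(monitor.get_obs()["tool_pos"],monitor.get_obs()["orientation"])
for g in("mug","mug_handle","tumbler","basket"):
    for d in outline_of(g,"wrist")[:2]:
        ys,xs=np.where(d["mask"]);print(g,round(d["p"],2),np.round(d["centre"]),xs.min(),xs.max(),ys.min(),ys.max())
E
```

```text
t: 2.7
tool_pos: [0.5792, 0.1817, 0.2821]
orientation: [0.0, 0.42, 0.908, 0.0]
contact_force: [-0.0, 0.8, 0.4]
finger_gap: 0.0855
t: 3.2
tool_pos: [0.508, 0.314, 0.2815]
orientation: [-0.0, 0.082, 0.997, 0.001]
contact_force: [0.4, 0.3, 0.7]
finger_gap: 0.0853
t: 3.6
tool_pos: [0.5101, 0.3098, 0.2814]
orientation: [0.0, 0.001, 1.0, 0.0]
contact_force: [-0.5, -0.0, 0.9]
finger_gap: 0.0855
[0.5101462  0.30978662 0.2813612 ] [3.57803891e-05 6.68116243e-04 9.99999775e-01 4.49879634e-05]
mug 0.85 [329. 221.] 298 363 176 259
mug 0.76 [364. 339.] 337 407 304 379
mug_handle 0.91 [362. 339.] 337 406 304 378
mug_handle 0.66 [472. 266.] 436 514 219 308
tumbler 0.61 [226. 214.] 192 253 183 243
basket 0.61 [264. 207.] 134 420 122 307
```

View pics/w1.png

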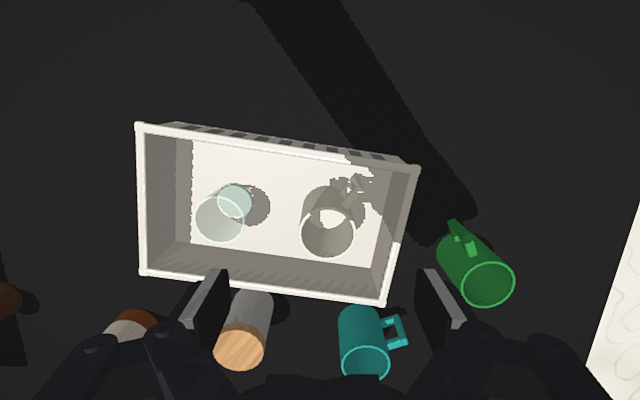

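The wrist view shows the mug's rim at (327,232) and its handle up and to the right at about (352,185). The tumbler is at (222,215), clear of it. I'll fit the mug, basket and tumbler silhouettes here.

Run:
```python
from fit import *
import fit
d=np.load("w1.npz"); c=(d["K"],d["R"],d["t"]); 
z=.004
rim=onz((327,232),.096,c); print("rim",rim)
for px in((352,185),(347,180),(370,187)): 
    q=onz(px,.078,c); print("handle",q,np.degrees(np.arctan2(*(q-rim)[1::-1])),np.linalg.norm((q-rim)[:2]))
eyes.read_camera("wrist")
m=outline_of("mug","wrist")[0]["mask"].astype(np.float32)
parts=[cyl(32.5,92),box(-62,-52,-6,6,20,74),box(-62,-30,-6,6,20,30),box(-62,-30,-6,6,64,74)]
for y0 in(-1.2,-.7,-.3):
    fit.p0_yaw=y0; r=fit.fit(parts,[(m,c)],rim[:2],z); print("mug",r.x,r.fun)
b=outline_of("basket","wrist")[0]["mask"].astype(np.float32)
fit.p0_yaw=0; r2=fit.fit(PARTS["basket"],[(b,c)],(.565,.255)); print("basket",r2.x,r2.fun)
im=cv2.imread("pics/w1.png")
for P,p,zz in((parts[0],r.x,z),(parts[1],r.x,z),(PARTS["basket"][0],r2.x,0)):
    cv2.polylines(im,[cv2.convexHull(proj(pose(P,p,zz),c).astype(np.int32))],True,(0,0,255),1)
a=np.linspace(0,6.28,40);cv2.polylines(im,[proj(np.c_[r.x[0]+.0325*np.cos(a),r.x[1]+.0325*np.sin(a),0*a+.096],c).astype(np.int32)],True,(255,0,0),1)
cv2.imwrite("pics/w1o.png",cv2.resize(im[110:310,130:430],None,fx=2.6,fy=2.6))
```

```text
rim [0.56916224 0.31577745 0.096     ]
handle [0.52066064 0.34349743 0.078     ] 150.25085328486662 0.055864140184267906
handle [0.51496735 0.33784777 0.078     ] 157.84188031659951 0.05851653576795585
handle [0.52299119 0.36347291 0.078     ] 134.0695800525746 0.06638239800473282
mug [ 0.56916224  0.31577745 -1.6       ] 1.0
mug [ 0.56916224  0.31577745 -1.1       ] 1.0
mug [ 0.56916224  0.31577745 -0.7       ] 1.0
basket [ 0.56458879  0.25065669 -0.16084113] 0.20839935541152954
```

View pics/w1o.png

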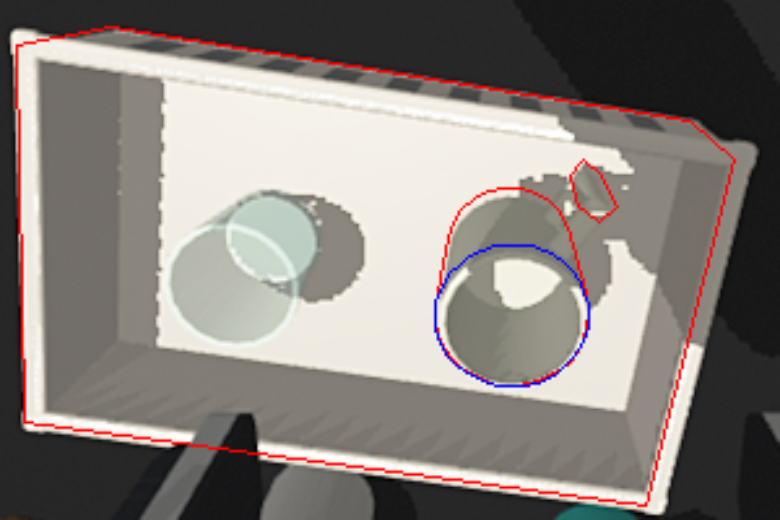

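The overlay's rim circle fits, but that call's mask was a look-alike mug. I'll refit with the instance that contains the rim.

Run:
```python
from fit import *
import fit
d=np.load("w1.npz"); c=(d["K"],d["R"],d["t"]); z=.004
eyes.read_camera("wrist")
m=[e for e in outline_of("mug","wrist") if e["mask"][235:258,315:340].any()][0]["mask"].astype(np.float32)
parts=[cyl(32.5,92),box(-62,-52,-6,6,20,74),box(-62,-30,-6,6,20,30),box(-62,-30,-6,6,64,74)]
for y0 in(-.9,-.4,0):
    fit.p0_yaw=y0; r=fit.fit(parts,[(m,c)],(.569,.3155),z); print("mug",r.x,r.fun)
im=cv2.imread("pics/w1.png"); S=8; x0,y0=290,165
o=cv2.resize(im[y0:y0+70,x0:x0+100],None,fx=S,fy=S,interpolation=cv2.INTER_CUBIC)
for P in parts: cv2.polylines(o,[cv2.convexHull(((proj(pose(P,r.x,z),c)-[x0,y0]+.5)*S).astype(np.int32))],True,(0,0,255),1)
k=cv2.findContours(m.astype(np.uint8),0,1)[0]
for q in k: cv2.polylines(o,[((q-[x0,y0])*S+4).astype(np.int32)],True,(0,255,0),1)
cv2.imwrite("pics/w1p.png",o)
```

```text
mug [ 0.57311732  0.31506749 -0.65522169] 0.029334843158721924
mug [ 0.57295053  0.31506848 -0.66610443] 0.029774606227874756
mug [ 0.57308806  0.31504246 -0.66474453] 0.02978384494781494
```

View pics/w1p.png

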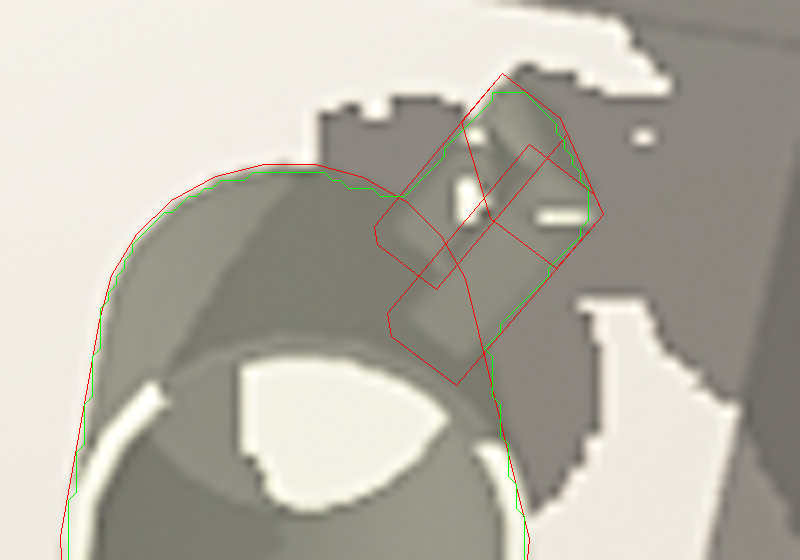

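The mug fit is good: centre (0.573, 0.315), yaw −0.66 rad, with the handle bar at about (0.528, 0.350). The basket wall is near, so I'll go in with the jaws partly shut.

```bash
python3 -m pendant '[{"linear":[0.01,0.02,-0.03],"yaw":-8},{"linear":[0.021,0.037,-0.06],"yaw":-16},{"linear":[0.021,0.037,-0.09],"yaw":-24},{"linear":[0.021,0.037,-0.12],"yaw":-32},{"linear":[0.021,0.037,-0.14],"yaw":-38}]' 0.62
python3 -m pendant '[{"linear":[0,0,0],"yaw":0},{"linear":[0,0,0],"yaw":0},{"linear":[0,0,0],"yaw":0}]'
python3 - <<'E'
from h import *
from scipy.spatial.transform import Rotation as Q
o=monitor.get_obs();w,x,y,z=o["orientation"];print(o["tool_pos"],Q.from_quat([x,y,z,w]).as_matrix()[:,1],o["finger_gap"])
c=cam("wrist"); im=eyes.read_camera("wrist")
T=np.array(o["tool_pos"]); P=np.array([[.573-.057*np.cos(.66),.315+.057*np.sin(.66),z] for z in(.024,.078)])
im=im.copy()
for q in proj(P,c): cv2.circle(im,tuple(int(v) for v in q),3,(255,0,0),-1); print(q)
save(im,"w2")
E
```

```text
t: 4.6
tool_pos: [0.5301, 0.3465, 0.1386]
orientation: [-0.001, 0.328, 0.945, -0.001]
contact_force: [-0.7, -0.1, -0.9]
finger_gap: 0.0325
t: 4.9
tool_pos: [0.5319, 0.3477, 0.1433]
orientation: [0.001, 0.325, 0.946, 0.001]
contact_force: [-0.1, -0.2, 0.3]
finger_gap: 0.0323
[0.53193387 0.34770444 0.14327014] [0.61426361 0.78909547 0.00292377] 0.03225135306099611
[320.8393228  194.25025495]
[320.77012474 217.25640574]
```

View pics/w2.png

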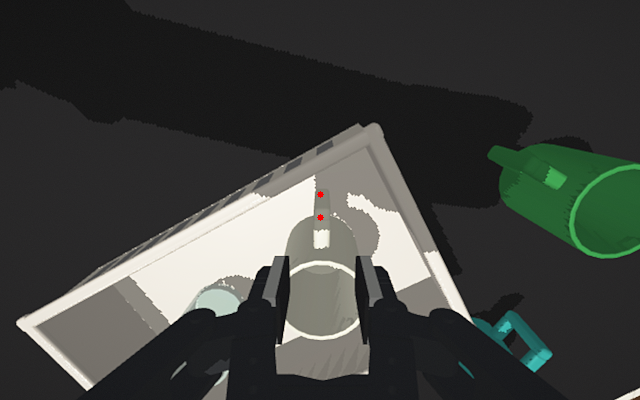

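The handle bar lies on the tool's centre line at (321,194) to (321,217), midway between the fingers and clear of the wall. I'll descend and grip.

```bash
python3 -m pendant '[{"linear":[0,0,-0.02],"yaw":0},{"linear":[0,0,-0.05],"yaw":0},{"linear":[0,0,-0.08],"yaw":0},{"linear":[0,0,-0.1],"yaw":0},{"linear":[0,0,-0.1],"yaw":0}]'
python3 -m pendant '[{"linear":[0,0,0],"yaw":0},{"linear":[0,0,0],"yaw":0},{"linear":[0,0,0],"yaw":0},{"linear":[0,0,0],"yaw":0},{"linear":[0,0,0],"yaw":0}]' 1
python3 -m pendant '[{"linear":[0,0,0],"yaw":0},{"linear":[0,0,0],"yaw":0},{"linear":[0,0,0.005],"yaw":0},{"linear":[0,0,0.01],"yaw":0},{"linear":[0,0,0.02],"yaw":0}]'
```

```text
t: 5.45
tool_pos: [0.5301, 0.346, 0.0395]
orientation: [-0.001, 0.325, 0.946, -0.001]
contact_force: [0.2, 0.5, -0.1]
finger_gap: 0.0326
t: 5.95
tool_pos: [0.532, 0.3479, 0.0434]
orientation: [0.001, 0.325, 0.946, 0.001]
contact_force: [0.1, 0.7, 6.4]
finger_gap: 0.0111
t: 6.45
tool_pos: [0.53, 0.3462, 0.0606]
orientation: [-0.001, 0.326, 0.946, -0.001]
contact_force: [0.4, -0.0, -3.4]
finger_gap: 0.0113
```

Gripped: the gap is 11 mm, on a bar 12 mm wide. Now lift and carry it to in front of the dispenser.

```bash
python3 -m pendant '[{"linear":[0,0,0.03],"yaw":0},{"linear":[0,0,0.06],"yaw":0},{"linear":[0,0,0.09],"yaw":0},{"linear":[0,0,0.12],"yaw":0},{"linear":[0,0,0.14],"yaw":0}]'
python3 -m pendant '[{"linear":[-0.01,-0.03,0],"yaw":2},{"linear":[-0.02,-0.065,0],"yaw":5},{"linear":[-0.03,-0.1,0],"yaw":8},{"linear":[-0.04,-0.14,0],"yaw":11},{"linear":[-0.05,-0.18,0],"yaw":14}]'
python3 -m pendant '[{"linear":[-0.01,-0.04,0],"yaw":3},{"linear":[-0.02,-0.08,0],"yaw":6},{"linear":[-0.03,-0.12,0],"yaw":9},{"linear":[-0.04,-0.16,0],"yaw":12},{"linear":[-0.04,-0.2,0],"yaw":14}]'
python3 -m pendant '[{"linear":[0,-0.04,0],"yaw":2},{"linear":[0,-0.08,0],"yaw":4.4},{"linear":[0,-0.12,0],"yaw":4.4},{"linear":[0,-0.16,0],"yaw":4.4},{"linear":[0,-0.2,0],"yaw":4.4}]'
python3 -m pendant '[{"linear":[0,-0.03,-0.01],"yaw":0},{"linear":[0,-0.05,-0.02],"yaw":0},{"linear":[0,-0.053,-0.02],"yaw":0},{"linear":[0,-0.053,-0.02],"yaw":0},{"linear":[0,-0.053,-0.02],"yaw":0}]'
python3 - <<'E'
from h import *
from fit import *
import fit
c=cam("wrist"); o=monitor.get_obs(); print(o["tool_pos"],o["orientation"],o["finger_gap"]); im=eyes.read_camera("wrist").copy()
obs=[]
C={n:cam(n) for n in("scene","side")}
for n in C:
    save(eyes.read_camera(n),n+"3"); d=outline_of("dispenser",n)[0]; print(n,d["p"],d["mask"].sum()); obs.append((d["mask"].astype(np.float32),C[n]))
for ob in([obs[1]],[obs[0]],obs):
    r=fit.fit(PARTS["dispenser"],ob,(.5624,-.2895)); print(r.x,r.fun)
p=(.5624,-.2895,-.0948)
for a,b in (([0,-70,20],[0,70,20]),([30,-75,185],[30,75,185]),([30,-75,260],[30,75,260]),([130,-70,20],[0,-70,20]),([130,70,20],[0,70,20])):
    q=proj(pose(np.array([a,b])/1000,p),c).astype(int); cv2.line(im,tuple(map(int,q[0])),tuple(map(int,q[1])),(255,0,0),1)
save(im,"w3")
E
```

```text
t: 6.95
tool_pos: [0.5315, 0.3474, 0.2044]
orientation: [0.001, 0.326, 0.946, 0.001]
contact_force: [0.7, 0.7, -2.5]
finger_gap: 0.0112
t: 7.45
tool_pos: [0.4801, 0.1657, 0.2017]
orientation: [0.0, 0.206, 0.978, 0.0]
contact_force: [0.5, 0.2, -3.3]
finger_gap: 0.0108
t: 7.95
tool_pos: [0.4394, -0.0344, 0.2019]
orientation: [-0.0, 0.086, 0.996, 0.0]
contact_force: [1.1, 0.2, -1.9]
finger_gap: 0.011
t: 8.45
tool_pos: [0.4406, -0.2344, 0.2019]
orientation: [0.0, 0.049, 0.999, 0.0]
contact_force: [0.8, -0.1, -2.8]
finger_gap: 0.0112
t: 8.95
tool_pos: [0.4416, -0.2847, 0.1819]
orientation: [0.0, 0.048, 0.999, 0.0]
contact_force: [0.2, 0.8, -3.4]
finger_gap: 0.0112
[ 0.44157362 -0.28466604  0.18187906] [3.31432986e-04 4.79669269e-02 9.98848806e-01 3.55860830e-04] 0.011244725838754268
scene 0.84 10345
side 0.81 14869
[ 0.56363287 -0.29376388 -0.05672108] 0.043896257877349854
[ 0.56292179 -0.28910331 -0.09848924] 0.04122048616409302
[ 0.5630086  -0.29036395 -0.08977573] 0.04505482316017151
```

View pics/w3.png

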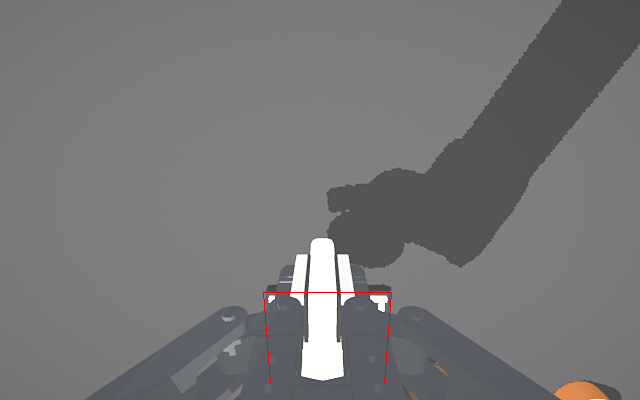

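The handle is held squarely and the tray's drawn front edge matches the picture at row 293. The dispenser fits agree to within about 4 mm. I'll lower in front of the tray, then advance slowly.

```bash
python3 -m pendant '[{"linear":[0,0,-0.03],"yaw":0},{"linear":[0,0,-0.06],"yaw":0},{"linear":[0,0,-0.09],"yaw":0},{"linear":[0,0,-0.105],"yaw":0},{"linear":[0,0,-0.105],"yaw":0}]'
python3 -m pendant '[{"linear":[0.02,0,0],"yaw":0},{"linear":[0.04,-0.001,0],"yaw":0},{"linear":[0.06,-0.002,0],"yaw":0},{"linear":[0.075,-0.002,0],"yaw":0},{"linear":[0.08,-0.003,0],"yaw":0}]'
python3 -m pendant '[{"linear":[0.005,0,0],"yaw":0},{"linear":[0.01,0,0],"yaw":0},{"linear":[0.015,0,0],"yaw":0},{"linear":[0.018,0,0],"yaw":0},{"linear":[0.02,0,0],"yaw":0}]'
python3 - <<'E'
from h import *
w=np.zeros((400,800,3),np.uint8)
a=eyes.read_camera("side")[200:400,300:500]; b=eyes.read_camera("scene")[200:400,80:280]
w[:,:400]=cv2.resize(a,(400,400));w[:,400:]=cv2.resize(b,(400,400));save(w,"s4")
E
```

```text
t: 9.7
tool_pos: [0.4393, -0.2845, 0.074]
orientation: [-0.002, 0.048, 0.999, 0.001]
contact_force: [0.2, 0.5, -1.9]
finger_gap: 0.0111
t: 10.2
tool_pos: [0.5238, -0.2885, 0.0779]
orientation: [0.002, 0.048, 0.999, -0.0]
contact_force: [0.3, -0.1, -3.5]
finger_gap: 0.0116
t: 10.7
tool_pos: [0.5411, -0.289, 0.0764]
orientation: [0.0, 0.049, 0.999, 0.0]
contact_force: [-1.3, -0.2, -3.4]
finger_gap: 0.0106
```

View pics/s4.png

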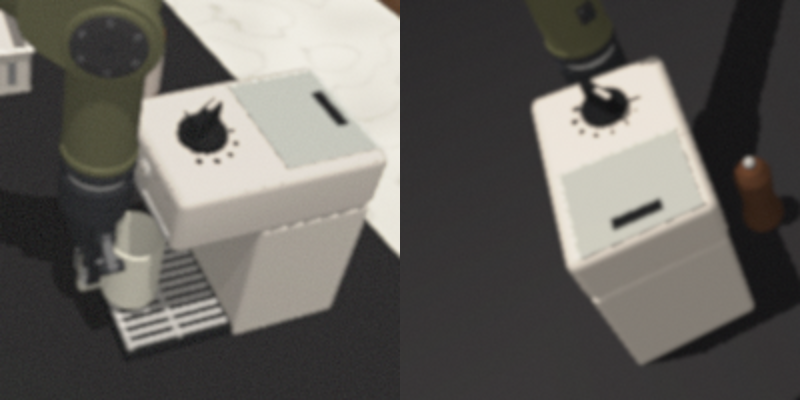

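The mug hangs over the front of the tray and the gripper clears the head. I'll move 4 mm further in and set it down.

```bash
python3 -m pendant '[{"linear":[0.002,0,0],"yaw":0},{"linear":[0.004,0,-0.004],"yaw":0},{"linear":[0.004,0,-0.008],"yaw":0},{"linear":[0.004,0,-0.012],"yaw":0},{"linear":[0.004,0,-0.012],"yaw":0}]'
python3 -m pendant '[{"linear":[0,0,-0.002],"yaw":0},{"linear":[0,0,-0.002],"yaw":0},{"linear":[0,0,-0.003],"yaw":0},{"linear":[0,0,-0.003],"yaw":0},{"linear":[0,0,-0.003],"yaw":0}]'
python3 -m pendant '[{"linear":[0,0,-0.001],"yaw":0},{"linear":[0,0,-0.001],"yaw":0},{"linear":[0,0,-0.002],"yaw":0},{"linear":[0,0,-0.002],"yaw":0},{"linear":[0,0,-0.002],"yaw":0}]'
```

```text
t: 11.3
tool_pos: [0.5442, -0.2887, 0.0632]
orientation: [-0.001, 0.049, 0.999, 0.0]
contact_force: [0.1, 0.7, -2.9]
finger_gap: 0.0114
t: 11.8
tool_pos: [0.5451, -0.2891, 0.0614]
orientation: [0.0, 0.049, 0.999, 0.0]
contact_force: [0.4, 0.3, -2.7]
finger_gap: 0.0112
t: 12.3
tool_pos: [0.5451, -0.2891, 0.0596]
orientation: [0.0, 0.049, 0.999, -0.0]
contact_force: [0.4, -0.2, -1.4]
finger_gap: 0.0113
```

```bash
python3 -m pendant '[{"linear":[0,0,-0.001],"yaw":0},{"linear":[0,0,-0.001],"yaw":0},{"linear":[0,0,-0.001],"yaw":0}]'
python3 -m pendant '[{"linear":[0,0,0],"yaw":0},{"linear":[0,0,0],"yaw":0},{"linear":[0,0,0],"yaw":0},{"linear":[0,0,0],"yaw":0},{"linear":[0,0,0],"yaw":0}]' 0.5
python3 -m pendant '[{"linear":[-0.015,0.001,0],"yaw":0},{"linear":[-0.035,0.003,0],"yaw":0},{"linear":[-0.06,0.006,0],"yaw":0},{"linear":[-0.08,0.008,0],"yaw":0},{"linear":[-0.1,0.01,0],"yaw":0}]'
python3 - <<'E'
from fit import *
import fit
C={n:cam(n) for n in("side","wrist")}
parts=[cyl(32.5,92),box(-62,-52,-6,6,20,74),box(-62,-30,-6,6,20,30),box(-62,-30,-6,6,64,74)]
for n in C:
    im=eyes.read_camera(n); save(im,n+"5")
    for d in outline_of("mug",n)[:3]:
        q=onz(d["centre"],.066,C[n]); print(n,round(d["p"],2),d["centre"],q.round(3))
        if abs(q[1]+.29)<.08 and n=="wrist":
            fit.p0_yaw=-.09; r=fit.fit(parts,[(d["mask"].astype(np.float32),C[n])],(.597,-.293),.02); print(r.x,r.fun)
E
```

```text
t: 12.6
tool_pos: [0.545, -0.2892, 0.0595]
orientation: [0.0, 0.049, 0.999, 0.0]
contact_force: [-3.6, 1.1, 5.1]
finger_gap: 0.0115
t: 13.1
tool_pos: [0.5451, -0.289, 0.0583]
orientation: [0.0, 0.049, 0.999, 0.0]
contact_force: [0.4, -0.4, -1.1]
finger_gap: 0.043
t: 13.6
tool_pos: [0.4442, -0.2789, 0.0583]
orientation: [0.0, 0.049, 0.999, 0.0]
contact_force: [0.7, 0.5, -0.6]
finger_gap: 0.0425
side 0.95 [365.0, 335.8] [ 0.59  -0.296  0.066]
side 0.81 [321.4, 176.5] [0.756 0.364 0.066]
side 0.55 [279.0, 165.5] [0.635 0.494 0.066]
```

View pics/wrist5.png

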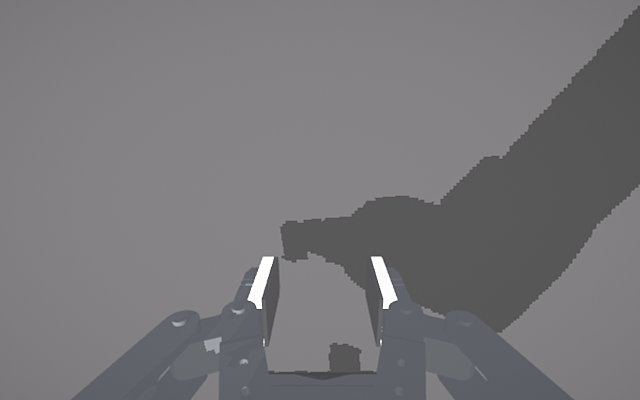

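Wrist view: the jaws are open and empty, the handle is released, and the side camera puts the mug on the tray at about (0.59, −0.296). Now I'll turn the tool a quarter turn with the jaws fully open, so the front finger's back can push the handle inwards below the head.

```bash
python3 -m pendant '[{"linear":[0,0,0],"yaw":-8},{"linear":[0,0,0],"yaw":-16},{"linear":[0,0,0],"yaw":-24},{"linear":[0,0,0],"yaw":-32},{"linear":[0,0,0],"yaw":-40}]' 0
python3 -m pendant '[{"linear":[0,0,0],"yaw":-8},{"linear":[0,0,0],"yaw":-16},{"linear":[0,0,0],"yaw":-24},{"linear":[0,0,0],"yaw":-32},{"linear":[0,0,0],"yaw":-40}]'
python3 -m pendant '[{"linear":[0,0,-0.01],"yaw":-8},{"linear":[0,0,-0.02],"yaw":-10},{"linear":[0,0,-0.023],"yaw":-10},{"linear":[0,0,-0.023],"yaw":-10}]'
python3 -m pendant '[{"linear":[0.01,-0.001,0],"yaw":0},{"linear":[0.02,-0.002,0],"yaw":0},{"linear":[0.025,-0.002,0],"yaw":0},{"linear":[0.03,-0.003,0],"yaw":0},{"linear":[0.032,-0.003,0],"yaw":0}]'
python3 -m pendant '[{"linear":[0.003,0,0],"yaw":0},{"linear":[0.006,0,0],"yaw":0},{"linear":[0.009,-0.001,0],"yaw":0},{"linear":[0.012,-0.001,0],"yaw":0},{"linear":[0.014,-0.001,0],"yaw":0}]'
cat > mugpose.py <<'E'
from fit import *
import fit
def run():
    c=cam("side"); eyes.read_camera("side")
    ds=[d for d in outline_of("mug","side") if 330<d["centre"][0]<420 and d["centre"][1]>280]
    if not ds: print("none"); return
    m=ds[0]["mask"].astype(np.float32); ys,xs=np.where(m)
    print("mask",m.sum(),xs.min(),xs.max(),ys.min(),ys.max(),ds[0]["centre"])
    head=render(PARTS["dispenser"][2:],(.5627,-.29,-.093),c)
    parts=[cyl(32.5,92),box(-62,-52,-6,6,20,74),box(-62,-30,-6,6,20,30),box(-62,-30,-6,6,64,74)]
    def f(q):
        r=render(parts,q,c,.02)*(1-head); w=m*(1-head)
        return 1-np.minimum(r,w).sum()/np.maximum(r,w).sum()
    x0=np.array([.61,-.294,-.09]); sim=np.vstack([x0,x0+[.02,0,0],x0+[0,.02,0],x0+[0,0,.15]])
    r=minimize(f,x0,method="Nelder-Mead",options=dict(initial_simplex=sim,xatol=2e-4,fatol=1e-4)); q=r.x
    d=q[:2]-[.5627,-.29]; a=-.093; l=[np.cos(a)*d[0]+np.sin(a)*d[1],-np.sin(a)*d[0]+np.cos(a)*d[1]]
    print("mug world",q.round(4),"in dispenser",np.round(l,4),"yaw rel",round(q[2]-a,3),"err",round(r.fun,3))
E
python3 -c "import mugpose as m; m.run()"
```

```text
t: 14.3
tool_pos: [0.4467, -0.279, 0.0585]
orientation: [0.001, 0.39, 0.921, -0.0]
contact_force: [-0.6, -0.2, -0.0]
finger_gap: 0.0854
t: 14.8
tool_pos: [0.4466, -0.279, 0.0585]
orientation: [0.001, 0.681, 0.732, 0.0]
contact_force: [0.0, -0.4, 0.0]
finger_gap: 0.0857
t: 15.2
tool_pos: [0.445, -0.2787, 0.0346]
orientation: [-0.001, 0.74, 0.673, -0.0]
contact_force: [0.4, 0.2, -1.1]
finger_gap: 0.0853
t: 15.7
tool_pos: [0.4772, -0.2826, 0.0358]
orientation: [-0.0, 0.741, 0.672, -0.0]
contact_force: [-6.5, 0.3, 4.8]
finger_gap: 0.0855
t: 16.2
tool_pos: [0.4907, -0.2835, 0.0358]
orientation: [-0.0, 0.741, 0.672, -0.0]
contact_force: [-5.7, 1.0, 4.9]
finger_gap: 0.0852
mask 1242.0 351 392 308 354 [375.5, 334.3]
mug world [ 0.623  -0.2941 -0.0077] in dispenser [0.0605 0.0015] yaw rel 0.085 err 0.079
```

Run:
```python
from h import *
w=cv2.resize(eyes.read_camera("side")[230:390,310:490],(675,600),interpolation=cv2.INTER_CUBIC); save(w,"s6")
```

```text
(no output)
```

View pics/s6.png

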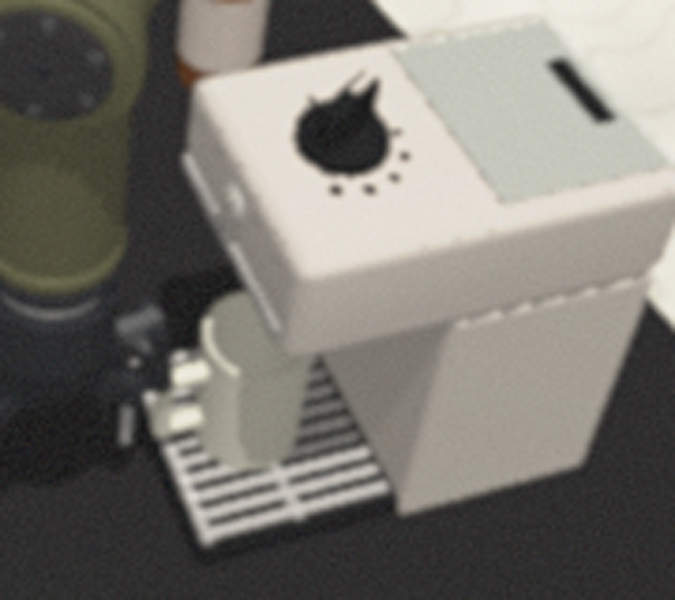

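The side view shows the mug upright on the grille, part way under the head, with its handle to the front. The gripper is at its handle and clear of the head. I'll keep pushing in small steps.

```bash
python3 -m pendant '[{"linear":[0.003,0,0],"yaw":0},{"linear":[0.005,0,0],"yaw":0},{"linear":[0.007,-0.001,0],"yaw":0},{"linear":[0.009,-0.001,0],"yaw":0},{"linear":[0.01,-0.001,0],"yaw":0}]'
python3 -c "import mugpose as m; m.run()"
```

```text
t: 16.85
tool_pos: [0.5006, -0.2844, 0.0358]
orientation: [-0.0, 0.741, 0.672, -0.0]
contact_force: [-6.2, 0.1, 6.4]
finger_gap: 0.0851
mask 1088.0 355 396 310 353 [376.6, 336.8]
mug world [ 0.6319 -0.2948 -0.0279] in dispenser [0.0693 0.0016] yaw rel 0.065 err 0.092
```

```bash
python3 -m pendant '[{"linear":[0.002,0,0],"yaw":0},{"linear":[0.003,0,0],"yaw":0},{"linear":[0.005,0,0],"yaw":0},{"linear":[0.005,0,0],"yaw":0},{"linear":[0.005,0,0],"yaw":0}]'
python3 -m pendant '[{"linear":[-0.01,0,0],"yaw":0},{"linear":[-0.03,0,0],"yaw":0},{"linear":[-0.06,0,0],"yaw":0},{"linear":[-0.08,0,0],"yaw":0},{"linear":[-0.08,0,0],"yaw":0}]'
python3 - <<'E'
import mugpose as m; m.run(); m.run()
from h import *
im=eyes.read_camera("side").copy(); c=cam("side")
from fit import pose
# overlay expected rim/base circles and handle at ideal pose
save(im,"side7")
E
```

```text
t: 17.45
tool_pos: [0.5058, -0.2844, 0.0358]
orientation: [0.0, 0.741, 0.672, -0.0]
contact_force: [-5.2, 0.6, 5.6]
finger_gap: 0.0855
t: 17.95
tool_pos: [0.4228, -0.284, 0.0347]
orientation: [-0.001, 0.742, 0.671, -0.0]
contact_force: [-0.4, -0.3, 0.8]
finger_gap: 0.0853
mask 1107.0 357 399 309 353 [380.2, 333.4]
mug world [ 0.6369 -0.2956 -0.0448] in dispenser [0.0744 0.0013] yaw rel 0.048 err 0.045
mask 1212.0 356 400 308 354 [378.8, 335.3]
mug world [ 0.6362 -0.2961 -0.0661] in dispenser [0.0737 0.0008] yaw rel 0.027 err 0.048
```

The mug stands at dispenser (74, 1) mm, yaw within 0.05 rad. Next I'll go up and over the dial for a look.

```bash
python3 -m pendant '[{"linear":[0,0,0.05],"yaw":0},{"linear":[0,0,0.1],"yaw":0},{"linear":[0,0,0.15],"yaw":0},{"linear":[0,0,0.2],"yaw":0},{"linear":[0,0,0.24],"yaw":0}]'
python3 -m pendant '[{"linear":[0,0,0.04],"yaw":0},{"linear":[0,0,0.08],"yaw":0},{"linear":[0,0,0.12],"yaw":0},{"linear":[0.02,0,0.125],"yaw":0},{"linear":[0.04,-0.003,0.125],"yaw":0}]'
python3 -m pendant '[{"linear":[0.05,-0.003,0],"yaw":0},{"linear":[0.09,-0.006,0],"yaw":0},{"linear":[0.13,-0.009,0],"yaw":0},{"linear":[0.17,-0.011,0],"yaw":0},{"linear":[0.185,-0.011,0],"yaw":0}]'
python3 -m pendant '[{"linear":[0,0,0],"yaw":0},{"linear":[0,0,0],"yaw":0}]'
python3 - <<'E'
from h import *
o=monitor.get_obs(); print(o["tool_pos"],o["orientation"])
c=cam("wrist"); im=eyes.read_camera("wrist"); np.savez("w8",K=c[0],R=c[1],t=c[2],im=im)
ax=np.array([.6503,-.2982]); print("axis px",proj(np.r_[ax,.2985],c),proj(np.r_[ax,.26],c))
for d in outline_of("dial","wrist")[:2]:
    ys,xs=np.where(d["mask"]); print(d["p"],d["centre"],onz(d["centre"],.28,c),xs.min(),xs.max(),ys.min(),ys.max())
# rectify head-top plane (z=.26) & wing-top plane to top views, 8 px/mm? -> 3 px/mm, world x up, y left
def top(z,h=.055,s=3000):
    n=int(2*h*s); pts=np.array([[ax[0]+h,ax[1]+h,z],[ax[0]+h,ax[1]-h,z],[ax[0]-h,ax[1]-h,z],[ax[0]-h,ax[1]+h,z]])
    H=cv2.getPerspectiveTransform(proj(pts,c).astype(np.float32),np.float32([[0,0],[n,0],[n,n],[0,n]]))
    return cv2.warpPerspective(im,H,(n,n))
w=np.hstack([top(.26),top(.2985)]); full=cv2.resize(im,(426,266)); w=np.vstack([w,np.pad(full,((0,0),(0,w.shape[1]-426),(0,0)))]); print(w.shape); save(w,"dial8")
E
```

```text
t: 18.7
tool_pos: [0.4273, -0.2841, 0.2788]
orientation: [0.002, 0.74, 0.672, 0.001]
contact_force: [0.7, 0.1, -1.2]
finger_gap: 0.0855
t: 19.2
tool_pos: [0.468, -0.287, 0.4032]
orientation: [0.002, 0.74, 0.672, 0.001]
contact_force: [0.2, -0.6, 0.1]
finger_gap: 0.0854
t: 19.7
tool_pos: [0.6554, -0.2959, 0.3968]
orientation: [-0.001, 0.739, 0.673, -0.0]
contact_force: [-0.1, 0.8, -0.4]
finger_gap: 0.0854
t: 19.9
tool_pos: [0.6512, -0.298, 0.3996]
orientation: [-0.0, 0.741, 0.672, -0.001]
contact_force: [-0.9, -0.6, 0.3]
finger_gap: 0.0855
[ 0.65118648 -0.29796497  0.39962327] [-3.21350809e-04  7.40651010e-01  6.71889615e-01 -5.68164710e-04]
axis px [[322.10958713 206.27181371]] [[322.18349057 192.38163473]]
0.86 [320.5, 194.7] [ 0.64929924 -0.29414411  0.28      ] 294 352 166 222
(596, 660, 3)
```

View pics/dial8.png

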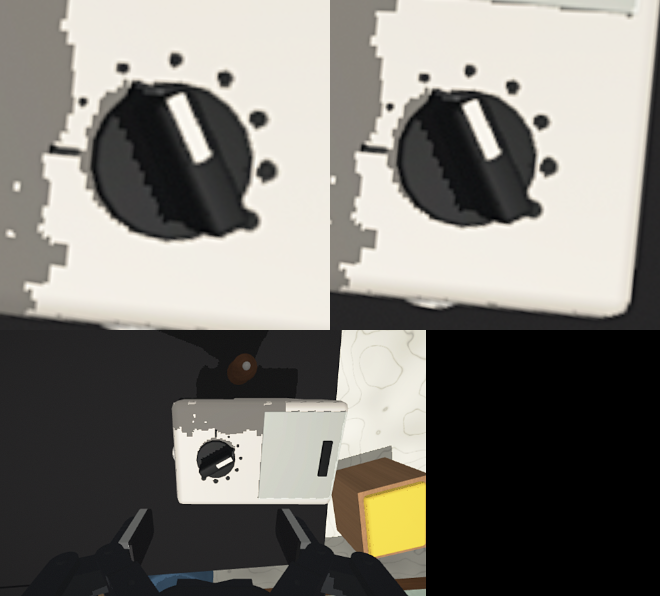

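The rectified top view has +y to the left and +x up. The off bar is at (62,152), dots 1 to 7 run clockwise, and the axis is at (166,162). The wing's white line points up-left, about 62° clockwise from off, so the dial is on the 2nd click. It needs 90° clockwise, which is yaw −90.

```bash
python3 -m pendant '[{"linear":[0,0,-0.01],"yaw":-8},{"linear":[0,0,-0.02],"yaw":-16},{"linear":[0,0,-0.03],"yaw":-24},{"linear":[0,0,-0.04],"yaw":-32},{"linear":[0,0,-0.05],"yaw":-40}]' 0.5
python3 -m pendant '[{"linear":[0,0,-0.01],"yaw":-8},{"linear":[0,0,-0.02],"yaw":-16},{"linear":[0,0,-0.02],"yaw":-20},{"linear":[0,0,-0.02],"yaw":-20},{"linear":[0,0,-0.02],"yaw":-20}]'
python3 -m pendant '[{"linear":[0,0,-0.015],"yaw":0},{"linear":[0,0,-0.03],"yaw":0},{"linear":[0,0,-0.045],"yaw":0},{"linear":[0,0,-0.052],"yaw":0},{"linear":[0,0,-0.052],"yaw":0}]'
python3 -m pendant '[{"linear":[0,0,0],"yaw":0},{"linear":[0,0,0],"yaw":0}]'
python3 -c "
from h import *
print(monitor.get_obs()['qpos'].round(2))"
```

```text
t: 20.5
tool_pos: [0.6499, -0.2984, 0.3515]
orientation: [0.0, 0.927, 0.375, 0.001]
contact_force: [-0.2, -0.3, 0.2]
finger_gap: 0.0424
t: 21.0
tool_pos: [0.6505, -0.2983, 0.3316]
orientation: [0.0, 0.977, 0.212, 0.001]
contact_force: [-0.5, 0.2, 0.9]
finger_gap: 0.0426
t: 21.5
tool_pos: [0.6504, -0.2975, 0.2765]
orientation: [-0.001, 0.977, 0.211, -0.001]
contact_force: [0.1, -0.0, 0.3]
finger_gap: 0.0424
t: 21.7
tool_pos: [0.6513, -0.2983, 0.2792]
orientation: [0.0, 0.977, 0.211, 0.0]
contact_force: [0.2, 0.2, 1.2]
finger_gap: 0.0424
[ 0.04  0.49  0.54  1.2  -0.24  1.52 -0.6 ]
```

```bash
python3 -m pendant '[{"linear":[0,0,0],"yaw":0},{"linear":[0,0,0],"yaw":0},{"linear":[0,0,0],"yaw":0},{"linear":[0,0,0],"yaw":0},{"linear":[0,0,0],"yaw":0}]' 1
python3 -m pendant '[{"linear":[0,0,0],"yaw":-3},{"linear":[0,0,0],"yaw":-7},{"linear":[0,0,0],"yaw":-12},{"linear":[0,0,0],"yaw":-16},{"linear":[0,0,0],"yaw":-20}]'
python3 -c "
from h import *
print(monitor.get_obs()['qpos'].round(2),monitor.get_obs()['moment'])"
```

```text
t: 22.2
tool_pos: [0.6516, -0.2991, 0.2792]
orientation: [0.001, 0.977, 0.211, 0.001]
contact_force: [3.1, -4.2, 1.9]
finger_gap: 0.0114
t: 22.7
tool_pos: [0.6516, -0.2988, 0.2792]
orientation: [0.001, 0.999, 0.037, 0.001]
contact_force: [3.9, -3.3, 2.5]
finger_gap: 0.0117
[ 0.    0.5   0.61  1.2  -0.27  1.52 -0.94] [-0.64650416 -0.6121985  -0.08354584]
```

Gripped at a gap of 11.5 mm, with small forces. I'll continue the turn for the remaining 70°.

```bash
python3 -m pendant '[{"linear":[0,0,0],"yaw":-6},{"linear":[0,0,0],"yaw":-12},{"linear":[0,0,0],"yaw":-18},{"linear":[0,0,0],"yaw":-24},{"linear":[0,0,0],"yaw":-30}]'
python3 -m pendant '[{"linear":[0,0,0],"yaw":-6},{"linear":[0,0,0],"yaw":-12},{"linear":[0,0,0],"yaw":-18},{"linear":[0,0,0],"yaw":-24},{"linear":[0,0,0],"yaw":-30}]'
python3 -m pendant '[{"linear":[0,0,0],"yaw":-5},{"linear":[0,0,0],"yaw":-10},{"linear":[0,0,0],"yaw":-10},{"linear":[0,0,0],"yaw":-10},{"linear":[0,0,0],"yaw":-10}]'
python3 -c "
from h import *
print(monitor.get_obs()['qpos'].round(2),monitor.get_obs()['moment'])"
```

```text
t: 23.2
tool_pos: [0.6517, -0.2983, 0.2792]
orientation: [0.0, 0.975, -0.224, 0.001]
contact_force: [3.3, -3.3, 2.9]
finger_gap: 0.0114
t: 23.7
tool_pos: [0.652, -0.298, 0.2792]
orientation: [-0.0, 0.884, -0.468, 0.001]
contact_force: [3.2, -2.3, 3.0]
finger_gap: 0.0113
t: 24.2
tool_pos: [0.6522, -0.298, 0.2792]
orientation: [-0.0, 0.841, -0.541, 0.001]
contact_force: [4.9, -2.4, 3.8]
finger_gap: 0.0116
[-0.13  0.55  0.83  1.21 -0.4   1.54 -2.08] [-0.54148109 -1.1293202  -0.00754409]
```

```bash
python3 -m pendant '[{"linear":[0,0,0],"yaw":0},{"linear":[0,0,0],"yaw":0},{"linear":[0,0,0],"yaw":0},{"linear":[0,0,0],"yaw":0},{"linear":[0,0,0],"yaw":0}]' 0.4
python3 -m pendant '[{"linear":[0,0,0.02],"yaw":0},{"linear":[0,0,0.05],"yaw":0},{"linear":[0,0,0.08],"yaw":0},{"linear":[0,0,0.11],"yaw":0},{"linear":[0,0,0.12],"yaw":0}]' 0
python3 -m pendant '[{"linear":[0,0,0],"yaw":0},{"linear":[0,0,0],"yaw":0},{"linear":[0,0,0],"yaw":0}]'
cat > dialcheck.py <<'E'
from h import *
def line(im,c,ax=np.array([.6513,-.2985]),z=.2985,h=.05,s=4000):
    n=int(2*h*s); pts=np.array([[ax[0]+h,ax[1]+h,z],[ax[0]+h,ax[1]-h,z],[ax[0]-h,ax[1]-h,z],[ax[0]-h,ax[1]+h,z]])
    H=cv2.getPerspectiveTransform(proj(pts,c).astype(np.float32),np.float32([[0,0],[n,0],[n,n],[0,n]]))
    g=cv2.cvtColor(cv2.warpPerspective(im,H,(n,n)),cv2.COLOR_RGB2GRAY)
    k,l,st,ce=cv2.connectedComponentsWithStats((g>130).astype(np.uint8))
    for i in range(1,k):
        d=np.hypot(*(ce[i]-n/2))/s*1000
        if 100<st[i,4]<6000 and d<24:
            ys,xs=np.where(l==i); (cx,cy),(w,hh),_=cv2.minAreaRect(np.c_[xs,ys].astype(np.float32))
            v=np.linalg.svd(np.c_[xs-xs.mean(),ys-ys.mean()],full_matrices=False)[2][0]
            off=np.array([n/2-cy,n/2-cx])   # world x,y offset from axis
            wd=np.array([-v[1],-v[0]]); wd*=np.sign(wd@off)
            f=lambda u:(90+np.degrees(-.093)-np.degrees(np.arctan2(u[1],u[0])))%360
            print("blob area",st[i,4],"size mm",np.round([w/4,hh/4],1),"off mm",(off/4).round(1),"dial deg by axis",round(f(wd),1),"by offset",round(f(off),1))
E
python3 - <<'E'
from dialcheck import *
d=np.load("w8.npz"); print("before"); line(d["im"],(d["K"],d["R"],d["t"]))
c=cam("wrist"); im=eyes.read_camera("wrist"); print("after"); line(im,c)
print(monitor.get_obs()["tool_pos"])
for d in outline_of("dial","wrist")[:1]: print(d["p"],d["centre"],onz(d["centre"],.28,c))
import mugpose; mugpose.run()
E
```

```text
t: 24.7
tool_pos: [0.6508, -0.2979, 0.278]
orientation: [0.0, 0.841, -0.542, -0.001]
contact_force: [-0.4, -0.4, -0.1]
finger_gap: 0.0514
t: 25.2
tool_pos: [0.6513, -0.2987, 0.4019]
orientation: [0.0, 0.841, -0.542, 0.002]
contact_force: [-0.3, -0.2, 0.4]
finger_gap: 0.0854
t: 25.5
tool_pos: [0.6507, -0.2976, 0.3962]
orientation: [0.0, 0.841, -0.542, -0.002]
contact_force: [-0.5, -0.2, -0.5]
finger_gap: 0.0854
before
blob area 1857 size mm [20.8  5.9] off mm [10.9  4.8] dial deg by axis 60.3 by offset 60.8
after
blob area 1752 size mm [ 5.5 20.5] off mm [  5.4 -10.3] dial deg by axis 150.2 by offset 146.8
[ 0.65080728 -0.29755797  0.39633904]
0.79 [319.2, 194.3] [ 0.65373281 -0.29997819  0.28      ]
mask 1100.0 357 398 309 353 [378.6, 337.0]
mug world [ 0.6372 -0.2941 -0.0255] in dispenser [0.0745 0.0028] yaw rel 0.067 err 0.049
```

Before the turn the dial read 60°, and now it reads 150°, the 5th click. The mug still fits at (74.5, 3) mm and the arm hangs free above. I'll hand it in.

```bash
python3 -c "
from h import *
print(sign_off())"
```

```text
the job is handed in; nothing more can be done
None
```

I moved the mug onto the drip tray under the spout with its handle to the front, turned the dial to the fifth click, and handed the job in at about 26 s. No verdict was reported.

**What I did**
- **Mug:** I gripped it by the handle, lifted it out of the basket and set it down on the front of the tray. I then pushed it in under the head with the back of an open finger.
- **Dial:** it started on the 2nd click, and I turned it 90° clockwise.

**Last checks**
- **Mug position:** a silhouette fit from the side camera put its axis at about x 74.5, y 3 mm in the dispenser's frame. The spout is at 75, 0.
- **Mug handle:** it is within about 0.07 rad of the dispenser's front direction.
- **Mug uprightness:** I saw it upright part way through the push; after that I relied on the silhouette fits.
- **Dial:** the white line read 150.2° by its direction and 146.8° by its offset from the axis. Both mean the 5th click (150°), within the ±6.9° allowed.
- **Robot:** the gripper was empty, with the TCP about 100 mm above the dial and near-zero force.

**Disagreements and gaps**
- One early mug detection picked a look-alike, so I discarded it and refitted.
- The dispenser fits from the two cameras differed by about 4 mm and 0.04 rad.
- I did not measure the tumbler, canister, mill and bottle again at the end. The planned path stayed clear of them, and the forces showed no unexpected contact.

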